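Fit the nested filter lids, then hold the outer lid off

ROBOT

A 6-joint arm with a two-finger parallel gripper is mounted at the origin on the work surface. World frame = base frame: x ahead of the robot, y to its left, z up, the work surface at z = 0. Lengths are in m, angles in rad, forces in N, time in s.
With the tool pointing down it reaches from about 0.375 to 0.9 m from the base axis. Payload 3.1 kg.
Tool frame: the origin (TCP) lies midway between the tips of the shut fingers; the grasp point (between the pads) lies 19 mm behind it; x points along the fingers, z is the direction in which the jaws open and shut, and the axes are right-handed (so a half turn about x gives the same grasp; the last joint's range is limited). The gripper opens to 85 mm and grips with 20 to 120 N. Pads are 22 mm wide; open, the fingers measure 114 mm over their backs; the gripper's body (76 mm by 85 mm) begins 54 mm behind the grasp point. The pads swing forward as they close: fully open they stand 13 mm farther back than shut.
Start: joints at [1.117, 0.527, 1.433, -0, 1.181, -0.178], TCP at [0.17, 0.602, 0.231] pointing down, gripper open.
Joint ranges: [-3.08, 3.08], [-0.75, 2.2], [0.22, 2.44], [-1.43, 4.57], [0, 2.65], [-2.85, 2.85]. Speed limits (rad/s): [2.79, 2.79, 3.14, 3.14, 3.14, 3.14].

INTERFACE

Orientations are given as a unit quaternion [x, y, z, w].
In Python, from station import telemetry, optics, manip gives the robot as it stands.
- The arm moves only by the tool step_arm, never from a script. Its argument "commands" is a list of rows, each a list of 4 numbers: the shift along the tool's x, y, z in m, then the turn about the tool's x in rad. A call has 1 to 8 rows; each row is the pose to reach, as a shift and turn from the pose measured when the call began, along the tool's axes at that moment; what a row does not reach only later rows make up. A row lasts 1/12 s, in which the tool goes at most 41.7 mm and 7.16 degrees, less where a joint would pass 70% of its speed; a pose out of reach is approached as far as the arm can. A call with a gripper value outside its range is refused whole. "jaw" is the finger opening in m, from 0 to 0.0854, set as the call begins (left out, the last holds). The fingers move at their own pace and stop on an object; "grip_force" is the grip in N (left out, the last holds). Time passes only in rows, so rows that repeat a pose let the fingers close. It gives the time, the measured TCP pose, the force and the opening at its end, in the units of the state.
- telemetry.sense(): the state, without advancing time (a new reading comes with each control period).
- optics.snapshot(name): name is "scene" or "top" or "wrist"; returns the picture (480x640x3 uint8, red, green, blue); there is no depth.
- optics.camera_params(name): a dict with "mtx" (3x3 intrinsics, pixels), "origin" and "attitude" of the camera in the world. Camera axes: x right, y down, z forward; pixel columns grow to the right and rows downward; lengths in m; the calibration is good to about 2 mm. A picture is of the moment at which its call begins: read the wrist's pose just before it. camera_params takes no time and is no camera call; for the wrist camera it gives the pose at the moment of the call.
- manip.sign_off(): hands the job in, once; it reports no verdict.
The state is a dict: "t": time; "q": joint angles; "qd": joint speeds; "tau": joint torques, N m; "tcp_pos": TCP position; "tool_rot": TCP orientation; "force": force on the tool from outside, world axes, zero at the start; "ft_torque": the same for the moment, N m; "finger_gap": opening from 0.0 (shut) to 1.0 (fully open).
Only numpy, scipy, OpenCV 4.12 (cv2) and the standard library are available. Lean on these libraries where they do the work, as an engineer would, in place of code of your own. Each camera call takes 0.05 s, during which the arm holds its last target.

TASK

On this radio desk, pick up the nested pair of lids from the black mat by the inner lid's square knob, lower it onto the open filter box without dropping it, until the inner lid is fully seated and square with the box, and let go. Then take the outer lid alone by its square collar and lift it straight up about 8 cm, leaving the inner lid seated and undisturbed, so that the trimmers in it can be reached. Finish while still holding the outer lid level above the box, and leave the mouse, the morse key and the drink can where they are.

Things in the scene. Friction and masses are not known exactly. Their poses are not given: they have to be found in the camera images.
- inner_knob (a point): Inner lid, loose, 0.14-0.28 kg: plate 134 x 104 x 4 mm, centring block 114 x 84 mm, 10 mm deep, under it, and an upright black knob 20 x 20 mm square that stands 30 mm out of the outer lid's collar. Point: on the knob's axis, 15 mm below its top, 55 mm above the block's underside; 45 mm above box_mouth when fully seated. x along the 134 mm side, z up; half turn alike. Starts on the mat under the outer lid.
- outer_collar (a point): Outer lid, loose, 0.14-0.28 kg, 146 x 116 mm: 4 mm plate lying unfastened on the inner lid's plate (rides along when the knob is lifted), skirt to 10 mm below it with 2 mm play round the inner lid; on top a square collar 46 x 46 mm (inside 38), 22 mm high, the knob passing through. Point: collar's centre, 11 mm above the plate's top face, 26 mm below inner_knob while nested. x along the 146 mm side, z up.
- box_mouth (a point): Mouth of the filter box, fixed to the desk: open grey-painted metal box 128 x 98 mm, 55 mm high, walls 5 mm (mouth 118 x 88 mm, 2 mm play on each side of the inner lid's block), a brass connector in each short side, coils inside. Point: centre of the mouth, level with the rim. x along the 128 mm side, z up. The lid's long side goes along the box's long side, either way round.
- mat: Black rubber mat 180 x 150 x 4 mm, fixed to the desk, on which the nested lids start. Origin: centre of its underside.
- mouse: Computer mouse, black, about 105 x 60 x 35 mm, bystander. Origin: centre of its underside.
- paddle_key: Morse paddle key, dark steel base 85 x 70 mm, about 40 mm high, bystander. Origin: centre of its underside.
- drink_can: Drink can, diameter 66 mm, 115 mm high, bystander. Origin: centre of its underside.

How it is judged:
On the way, in this order (a step that is already met when the one before it is completed fails the run):
1. both lids, nested, are lifted off the mat by the knob (height (world z) of inner_knob above 0.085 m and z of outer_collar in the frame of inner_knob below -0.022 m and contact force between the fingers and inner_lid above 0.5 N and horizontal distance between inner_knob and box_mouth above 0.05 m), for 0.1 s.
2. the nested pair is seated on the box and let go (horizontal distance between inner_knob and box_mouth below 0.005 m and z of inner_knob in the frame of box_mouth between 0.042 and 0.048 m and angle between the x axis of inner_knob and the x axis of box_mouth, either way round below 0.08 rad and angle between inner_knob's own z axis and vertical below 0.04 rad and z of outer_collar in the frame of inner_knob below -0.022 m and contact force between the fingers and inner_lid below 0.1 N), for 0.2 s.
At the end, for the whole second after the job is handed in: Inner lid seated on the box (5 mm, 3 mm in height, 0.08 rad square, level), untouched by the fingers; outer lid held still by the fingers, level within 0.12 rad, 50 to 130 mm above its seated height, within 40 mm of the box centre, touching neither inner lid nor box (horizontal distance between inner_knob and box_mouth below 0.005 m and z of inner_knob in the frame of box_mouth between 0.042 and 0.048 m and angle between the x axis of inner_knob and the x axis of box_mouth, either way round below 0.08 rad and angle between inner_knob's own z axis and vertical below 0.04 rad and contact force between each of the fingers, outer_lid and inner_lid below 0.1 N and z of outer_collar in the frame of box_mouth between 0.069 and 0.149 m and horizontal distance between outer_collar and box_mouth below 0.04 m and angle between outer_collar's own z axis and vertical below 0.12 rad and contact force between the fingers and outer_lid above 0.5 N and contact force between outer_lid and filter_box below 0.1 N and linear speed of each of outer_lid, inner_lid below 0.02 m/s); the arm keeps its last pose, push and grip.
It fails at once if the outer lid comes off (by more than 8 mm) while the inner lid is not seated on the box, or pulls it out of its seat (z of outer_collar in the frame of inner_knob above -0.018 m and (horizontal distance between inner_knob and box_mouth above 0.006 m or z of inner_knob in the frame of box_mouth above 0.049 m or angle between inner_knob's own z axis and vertical above 0.06 rad)).
It fails at once if the lids are dropped: the inner lid falls freely faster than 0.45 m/s (about 10 mm of fall) (linear speed of inner_lid above 0.45 m/s and contact force between the fingers and inner_lid below 0.05 N).
It fails at once if a bystander is moved by more than 20 mm (distance of any of mouse, paddle_key, drink_can from where it was at the start of the episode above 0.02 m).
It also fails if it takes over 56 s, if anything falls off the work surface, if the arm or the gripper's body presses on something with over 40 N, if the wrist force passes 120 N, or if a joint passes its speed limit or range.

## Working session

There is one attempt and no reset: what is moved stays moved. The work goes in short steps, Python scripts to look and compute and a tool call to move; the robot and the scene stay as the last step left them, time stands still between calls to the robot, and variables do not carry over. Pictures are saved under pics/ and viewed, and the job is handed in when it is done.

Besides the shell and the picture viewer there is one more tool, called after ">>>" as a command line: name --pt "numbers of a row" for each row, then --argument value for the rest. step_arm: Moves the arm, as the interface text tells. Its arguments: {"type":"object","properties":{"commands":{"type":"array","items":{"type":"array","items":{"type":"number"}}},"jaw":{"type":"number"},"grip_force":{"type":"number"}},"required":["commands"]}

```bash
ls; mkdir -p pics; python3 - <<'E'
from station import telemetry, optics
import cv2
s=telemetry.sense()
print({k:s[k] for k in('t','tcp_pos','tool_rot','finger_gap','force')})
for n in('scene','top'):
    cv2.imwrite(f'pics/{n}0.png',optics.snapshot(n)[:,:,::-1]); print(n,optics.camera_params(n))
E
```

```text
pics
{'t': 0.0, 'tcp_pos': array([0.1692435 , 0.60089925, 0.2303438 ]), 'tool_rot': array([-0.42715469,  0.56445398,  0.42645763,  0.56308478]), 'finger_gap': 0.9973470441357108, 'force': array([-0.37771409, -0.06926759, -0.44265138])}
scene {'mtx': array([[565.80461783,   0.        , 321.33585966],
       [  0.        , 565.80461783, 240.67256912],
       [  0.        ,   0.        ,   1.        ]]), 'origin': array([ 1.49350812, -0.69712703,  1.06453917]), 'attitude': array([ 0.82687366,  0.38365311, -0.18180157, -0.36883389])}
top {'mtx': array([[608.9059179 ,   0.        , 320.92213508],
       [  0.        , 608.9059179 , 238.12205575],
       [  0.        ,   0.        ,   1.        ]]), 'origin': array([0.47578601, 0.00142847, 1.35790456]), 'attitude': array([-0.70117611,  0.71160536, -0.03049135,  0.03225135])}
```

View pics/scene0.png

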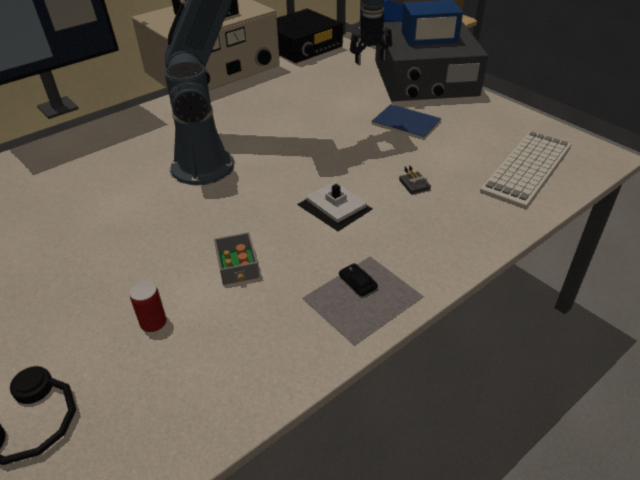

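View pics/top0.png

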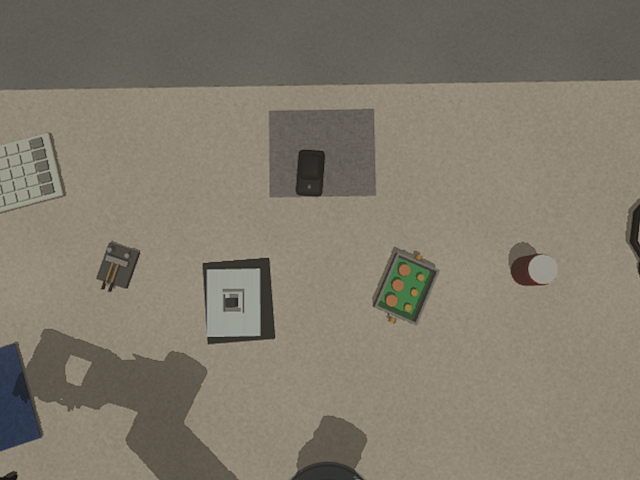

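The top view shows the lids at about (233,300) px, the box at (406,286), the mouse at (310,172), the key at (118,266) and the can at (535,270). I'll enlarge the lids and the box.

```bash
python3 - <<'E'
import cv2
im=cv2.imread('pics/top0.png')
a=cv2.resize(im[250:350,190:290],None,fx=6,fy=6,interpolation=cv2.INTER_CUBIC)
b=cv2.resize(im[236:336,356:456],None,fx=6,fy=6,interpolation=cv2.INTER_CUBIC)
cv2.imwrite('pics/lidc.png',a);cv2.imwrite('pics/boxc.png',b)
E
```

```text
(no output)
```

View pics/lidc.png

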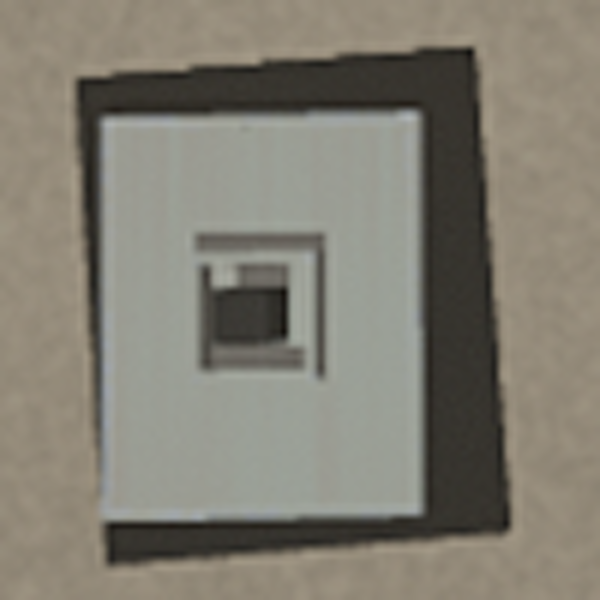

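View pics/boxc.png

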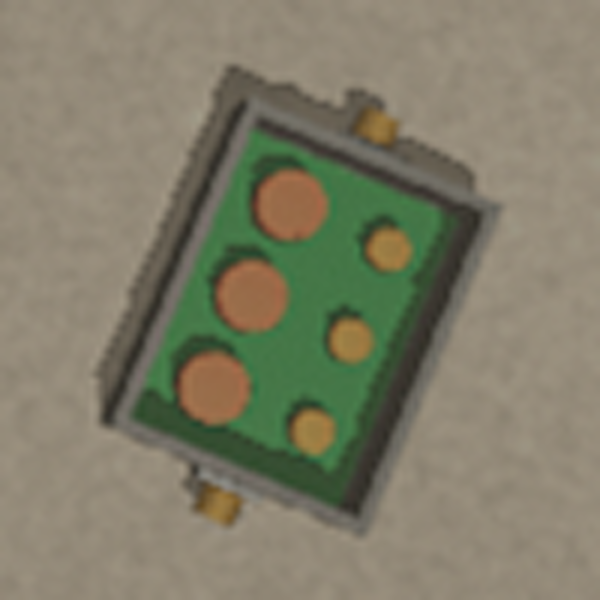

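Lid plate corners (crop) are (100,115), (424,111), (425,516) and (103,521). The box's outer rim corners are (247,100), (500,207), (362,532) and (112,422). The knob top is a dark patch centred near (250,316).

```bash
cat > h.py <<'E'
import numpy as np, cv2
from scipy.spatial.transform import Rotation as R
from station import telemetry, optics
def px2w(p,z,name='top',par=None):
    c=par or optics.camera_params(name); K=c['mtx'];o=np.array(c['origin']);Rm=R.from_quat(c['attitude']).as_matrix()
    out=[]
    for u,v in p:
        d=Rm@np.linalg.solve(K,[u,v,1.]); out.append(o+d*(z-o[2])/d[2])
    return np.array(out)
def w2px(P,name='top',par=None):
    c=par or optics.camera_params(name); Rm=R.from_quat(c['attitude']).as_matrix()
    q=(np.asarray(P)-c['origin'])@Rm; q=q@np.array(c['mtx']).T
    return q[:,:2]/q[:,2:]
def rect(W):
    W=W[:,:2]; s=[W[(i+1)%4]-W[i] for i in range(4)]
    c=W.mean(0); L=[np.linalg.norm(x) for x in s]
    l=(s[1]-s[3])/2 if L[1]+L[3]>L[0]+L[2] else (s[0]-s[2])/2
    return c,np.array(L),np.degrees(np.arctan2(l[1],l[0]))%180
def tool():
    s=telemetry.sense(); r=R.from_quat(s['tool_rot']).as_matrix(); return s,np.array(s['tcp_pos']),r
def delta(target):  # world TCP target -> tool shift
    s,p,r=tool(); return r.T@(np.array(target)-p)
E
python3 - <<'E'
from h import *
f=lambda P,x,y:[((a+.5)/6-.5+x,(b+.5)/6-.5+y) for a,b in P]
print(rect(px2w(f([(100,115),(424,111),(425,516),(103,521)],190,250),.022)))
print(px2w(f([(250,316)],190,250),.074), px2w(f([(262,306)],190,250),.044))
print(rect(px2w(f([(247,100),(500,207),(362,532),(112,422)],356,236),.055)))
s,p,r=tool(); print(p,r)
c=optics.camera_params('wrist');print(c, r.T@(c['origin']-p))
E
```

```text
(array([0.45745362, 0.19696453]), array([0.11851519, 0.14658171, 0.11663648, 0.14698552]), np.float64(0.1766237834042954))
[[0.45780127 0.19389534 0.074     ]] [[0.46087901 0.19409    0.044     ]]
(array([ 0.48228792, -0.17696414]), array([0.09744962, 0.12547556, 0.09613686, 0.12442346]), np.float64(155.62297052010769))
[0.16927834 0.60095137 0.23040932] [[-8.79807048e-04 -9.62476143e-01  2.71364882e-01]
 [-1.82869443e-03  2.71366082e-01  9.62474470e-01]
 [-9.99997941e-01  3.50548372e-04 -1.99882456e-03]]
{'mtx': array([[389.50042099,   0.        , 321.39093621],
       [  0.        , 389.50042099, 239.83111412],
       [  0.        ,   0.        ,   1.        ]]), 'origin': array([0.09918285, 0.62191186, 0.37366727]), 'attitude': array([0.78874171, 0.59754386, 0.08594625, 0.11593571])} [-0.14323431  0.07320341  0.00086614]
```

```bash
python3 - <<'E'
from h import *
s,p,r=tool(); c=optics.camera_params('wrist'); print(np.round(r.T@R.from_quat(c['attitude']).as_matrix(),3))
print(delta([.4575,.195,.25]), s['q'])
E
```

```text
[[ 0.001 -0.286  0.958]
 [ 0.    -0.958 -0.286]
 [ 1.     0.001 -0.001]]
[-0.01910185 -0.38756104 -0.31254375] [ 1.11749304e+00  5.28400738e-01  1.43379067e+00 -1.07039598e-05
  1.18143055e+00 -1.78487457e-01]
```

>>> step_arm --pt "-0.019 -0.04 -0.03 0.1" --pt "-0.019 -0.08 -0.062 0.2" --pt "-0.019 -0.12 -0.094 0.3" --pt "-0.019 -0.16 -0.126 0.4" --pt "-0.019 -0.2 -0.158 0.5" --pt "-0.019 -0.24 -0.19 0.6" --pt "-0.019 -0.28 -0.222 0.7" --pt "-0.019 -0.31 -0.25 0.8" --jaw 0.085

```text
t: 0.77
tcp_pos: [0.3626, 0.3308, 0.2495]
tool_rot: [-0.173, 0.686, 0.171, 0.685]
force: [1.4, 0.3, -0.7]
finger_gap: 0.99
```

```bash
python3 - <<'E'
from h import *
s,p,r=tool(); print(p,s['q'],np.degrees(np.arctan2(r[1,2],r[0,2])))
print(delta([.4575,.195,.25]))
E
```

```text
[0.36261569 0.33075736 0.24953701] [ 5.12047344e-01  3.23919768e-01  1.73813265e+00 -1.27086581e-03
  1.08135390e+00  2.12687573e-02] 28.153773483079387
[-0.00030747 -0.16446579  0.01960147]
```

>>> step_arm --pt "0 -0.03 0.004 0.1" --pt "0 -0.06 0.008 0.2" --pt "0 -0.095 0.012 0.3" --pt "0 -0.13 0.016 0.4" --pt "0 -0.165 0.02 0.489" --pt "0 -0.165 0.02 0.489" --pt "0 -0.165 0.02 0.489" --pt "0 -0.165 0.02 0.489"

```text
t: 1.43
tcp_pos: [0.4575, 0.1947, 0.2493]
tool_rot: [-0.001, 0.708, 0.0, 0.706]
force: [-0.7, -0.6, -0.5]
finger_gap: 0.997
```

```bash
cat >> h.py <<'E'
def wsnap(fn):
    import pickle
    par=optics.camera_params('wrist'); im=optics.snapshot('wrist')[:,:,::-1]
    cv2.imwrite(f'pics/{fn}.png',im); pickle.dump(par,open(f'pics/{fn}.pkl','wb'))
E
python3 - <<'E'
from h import *
s,p,r=tool(); print(p,s['q'],s['qd'].max(),r.round(4))
wsnap('w_lid')
E
```

```text
[0.45746279 0.19467618 0.24930367] [ 1.77900168e-01  3.33460724e-01  1.72319751e+00 -1.33358927e-03
  1.08782039e+00  1.76337964e-01] 0.028538860306662188 [[-0.0026 -0.0022  1.    ]
 [-0.0017  1.      0.0022]
 [-1.     -0.0017 -0.0026]]
```

View pics/w_lid.png

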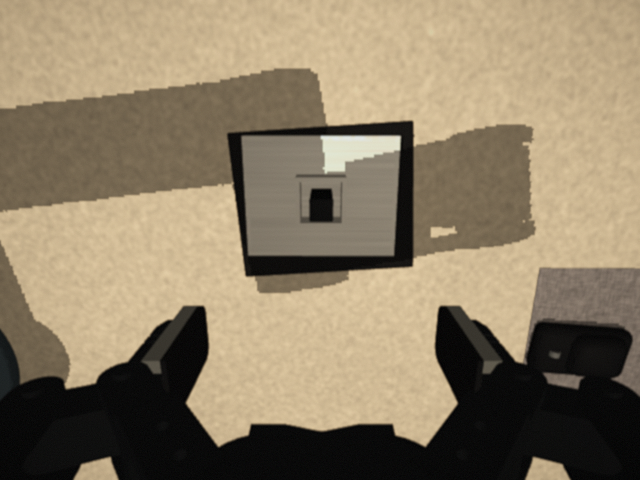

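```bash
python3 - <<'E'
import cv2
im=cv2.imread('pics/w_lid.png')
cv2.imwrite('pics/w_lidc.png',cv2.resize(im[110:290,220:425],None,fx=3.9,fy=3.33,interpolation=cv2.INTER_CUBIC)) if 0 else cv2.imwrite('pics/w_lidc.png',cv2.resize(im[120:270,230:420],None,fx=4,fy=4,interpolation=cv2.INTER_CUBIC))
E
```

```text
(no output)
```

View pics/w_lidc.png

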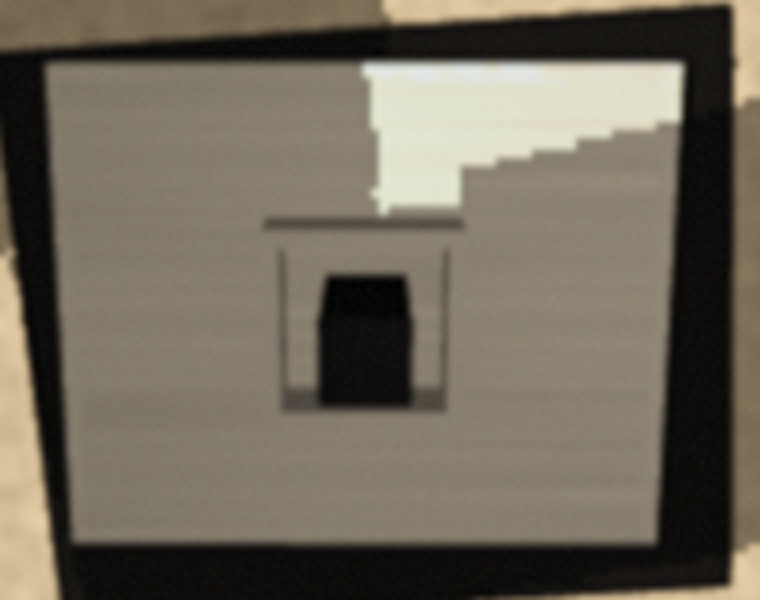

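In the wrist crop the plate corners are (45,61), (686,61), (658,544) and (73,544). The knob's top face spans x 319–412 and y 316–405.

```bash
python3 - <<'E'
from h import *
import pickle
par=pickle.load(open('pics/w_lid.pkl','rb'))
f=lambda P,x,y:[((a+.5)/4-.5+x,(b+.5)/4-.5+y) for a,b in P]
print(rect(px2w(f([(45,61),(686,61),(658,544),(73,544)],230,120),.022,par=par)))
W=px2w(f([(319,316),(412,316),(412,405),(319,405)],230,120),.074,par=par);print(rect(W))
s,p,r=tool(); print(p,r.round(4)); a=np.radians(-24.4)
print(delta([.482,-.177,.25]))
E
```

```text
(array([0.45621397, 0.19913399]), array([0.14720328, 0.11720397, 0.14702745, 0.11731564]), np.float64(0.1636399197469896))
(array([0.45642373, 0.19885584]), array([0.01923483, 0.01894419, 0.01956062, 0.01894722]), np.float64(0.16801550898244344))
[0.4570958  0.19520011 0.24935947] [[-0.0025 -0.0034  1.    ]
 [-0.0017  1.      0.0034]
 [-1.     -0.0017 -0.0025]]
[-5.57872374e-05 -3.72284248e-01  2.36217769e-02]
```

>>> step_arm --pt "0 -0.03 0.002 0.05" --pt "0 -0.07 0.005 0.1" --pt "0 -0.11 0.008 0.16" --pt "0 -0.15 0.01 0.21" --pt "0 -0.19 0.012 0.26" --pt "0 -0.23 0.015 0.31" --pt "0 -0.27 0.018 0.36" --pt "0 -0.31 0.02 0.42"

```text
t: 2.15
tcp_pos: [0.478, -0.1148, 0.25]
tool_rot: [0.145, 0.693, -0.147, 0.691]
force: [0.6, 1.2, 0.2]
finger_gap: 0.997
```

```bash
python3 - <<'E'
from h import *
s,p,r=tool(); print(p,np.arctan2(r[1,2],r[0,2])+np.radians(24.4))
print(delta([.482,-.177,.25]))
E
```

```text
[ 0.4779539  -0.11479341  0.24996009] 0.009802601624587626
[ 3.34200426e-05 -5.52645066e-02  2.88420825e-02]
```

>>> step_arm --pt "0 -0.028 0.015 0.006" --pt "0 -0.05 0.026 0.01" --pt "0 -0.055 0.029 0.01" --pt "0 -0.055 0.029 0.01" --pt "0 -0.055 0.029 0.01" --pt "0 -0.055 0.029 0.01"

```text
t: 2.65
tcp_pos: [0.4818, -0.1745, 0.2498]
tool_rot: [0.148, 0.693, -0.149, 0.69]
force: [0.5, -0.5, 0.7]
finger_gap: 0.993
```

```bash
python3 - <<'E'
from h import *
s,p,r=tool(); print(p,s['q'],np.degrees(np.arctan2(r[1,2],r[0,2])))
wsnap('w_box')
im=cv2.imread('pics/w_box.png')
cv2.imwrite('pics/w_boxc.png',cv2.resize(im[120:270,230:420],None,fx=4,fy=4,interpolation=cv2.INTER_CUBIC))
E
```

```text
[ 0.48182749 -0.17450648  0.24980904] [-0.56469317  0.35403354  1.68710814 -0.0021204   1.1034627  -0.14014767] -24.26990432880382
```

View pics/w_boxc.png

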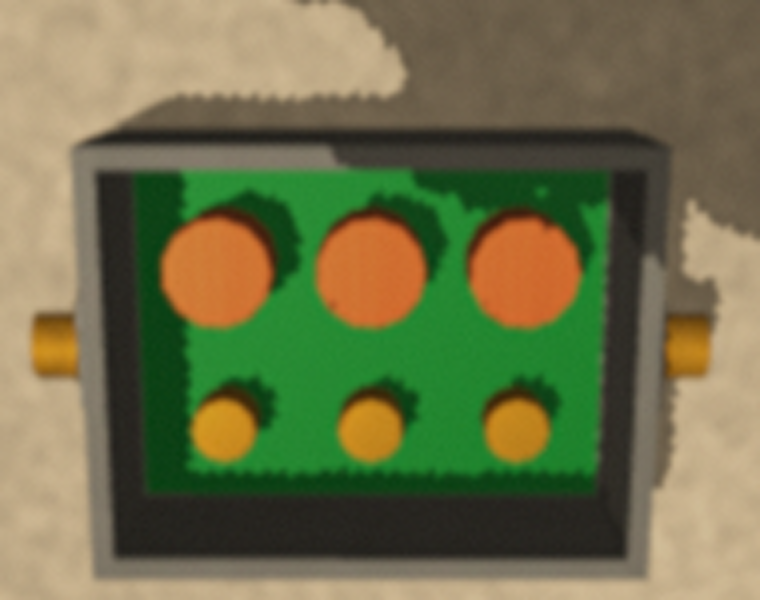

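The box's outer rim corners in the crop are (74,147), (670,147), (648,578) and (95,577). The inner mouth is (97,171), (647,171), (627,557) and (113,556), almost exactly square to the tool.

```bash
python3 - <<'E'
from h import *
import pickle
par=pickle.load(open('pics/w_box.pkl','rb'))
f=lambda P,x,y:[((a+.5)/4-.5+x,(b+.5)/4-.5+y) for a,b in P]
for P in([(74,147),(670,147),(648,578),(95,577)],[(97,171),(647,171),(627,557),(113,556)]):
    print(rect(px2w(f(P,230,120),.055,par=par)))
s,p,r=tool(); print(p); print(delta([.4563,.198,.25]),np.arctan2(r[1,2],r[0,2]))
E
```

```text
(array([ 0.48078686, -0.17674   ]), array([0.12681914, 0.09754185, 0.12762182, 0.09738758]), np.float64(155.72300906349716))
(array([ 0.48065469, -0.17662382]), array([0.11754207, 0.08738128, 0.11813455, 0.08721583]), np.float64(155.719055975501))
[ 0.48193909 -0.17460244  0.24994421]
[-1.15180924e-04  3.29170929e-01 -1.76455184e-01] -0.42337640417580547
```

>>> step_arm --pt "0 0.025 -0.013 -0.05" --pt "0 0.06 -0.032 -0.1" --pt "0 0.095 -0.051 -0.15" --pt "0 0.13 -0.07 -0.2" --pt "0 0.165 -0.088 -0.25" --pt "0 0.2 -0.107 -0.3" --pt "0 0.235 -0.126 -0.35" --pt "0 0.27 -0.145 -0.4"

```text
t: 3.37
tcp_pos: [0.4591, 0.1343, 0.2502]
tool_rot: [0.007, 0.708, -0.007, 0.706]
force: [0.5, 0.5, 0.2]
finger_gap: 0.994
```

```bash
python3 - <<'E'
from h import *
s,p,r=tool(); print(p,np.arctan2(r[1,2],r[0,2])-.003)
print(delta([.4563,.198,.25]),delta([.4563,.198,.1]))
E
```

```text
[0.45912476 0.134298   0.25018294] -0.021696285850354637
[ 0.00018252  0.06363809 -0.00401459] [ 0.15018176  0.06366911 -0.00353855]
```

>>> step_arm --pt "0 0.032 -0.002 -0.01" --pt "0 0.055 -0.004 -0.022" --pt "0.01 0.0637 -0.004 -0.022" --pt "0.04 0.0637 -0.004 -0.022" --pt "0.07 0.0637 -0.004 -0.022" --pt "0.09 0.0637 -0.004 -0.022" --pt "0.09 0.0637 -0.004 -0.022" --pt "0.09 0.0637 -0.004 -0.022"

```text
t: 4.03
tcp_pos: [0.4547, 0.198, 0.1592]
tool_rot: [-0.002, 0.709, 0.001, 0.705]
force: [1.1, -0.2, -0.0]
finger_gap: 0.996
```

```bash
python3 - <<'E'
from h import *
s,p,r=tool(); print(p,np.arctan2(r[1,2],r[0,2])-.003, r.round(4))
wsnap('w_lid2')
E
```

```text
[0.45471987 0.19798651 0.159195  ] 0.0008941398883873281 [[-6.6e-03 -3.9e-03  1.0e+00]
 [-9.0e-04  1.0e+00  3.9e-03]
 [-1.0e+00 -9.0e-04 -6.6e-03]]
```

View pics/w_lid2.png

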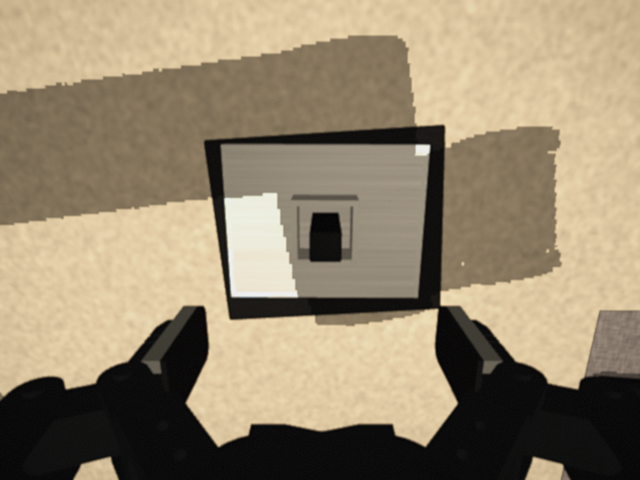

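Everything lines up, with the knob top centred between the fingers. I'll descend to TCP z≈0.050, which keeps the tips 6 mm above the collar.

```bash
python3 - <<'E'
from h import *
import pickle
s,p,r=tool(); print(p, r[:,0]); print(delta([.4563,.198,.05]))
par=pickle.load(open('pics/w_lid2.pkl','rb'))
print(px2w([(325.5,248)],.074,par=par))
E
```

```text
[0.45598301 0.19813775 0.160357  ] [-3.38596875e-03 -2.75539365e-04 -9.99994230e-01]
[ 1.10355323e-01 -1.09886377e-04  6.90254006e-04]
[[0.45644705 0.19797332 0.074     ]]
```

>>> step_arm --pt "0.02 0 0 0" --pt "0.05 0 0.0004 0" --pt "0.08 0 0.0006 0" --pt "0.1 0 0.0007 0" --pt "0.11 0 0.0007 0" --pt "0.11 0 0.0007 0" --pt "0.11 0 0.0007 0"

```text
t: 4.67
tcp_pos: [0.4573, 0.1982, 0.0513]
tool_rot: [-0.001, 0.708, 0.001, 0.707]
force: [0.6, -0.3, 0.2]
finger_gap: 0.995
```

>>> step_arm --pt "0 0 0 0" --pt "0 0 0 0" --pt "0 0 0 0" --pt "0 0 0 0" --pt "0 0 0 0" --pt "0 0 0 0" --pt "0 0 0 0" --pt "0 0 0 0" --jaw 0.01 --grip_force 60

```text
t: 5.33
tcp_pos: [0.4573, 0.1983, 0.052]
tool_rot: [-0.001, 0.708, 0.001, 0.707]
force: [-1.1, -1.1, 6.4]
finger_gap: 0.222
```

```bash
python3 - <<'E'
from h import *
s,p,r=tool(); print(p,s['force'],s['finger_gap']*85, r.round(4))
wsnap('w_grip')
E
```

```text
[0.4573359  0.19827238 0.05197616] [-1.05505305 -1.08577741  6.35137945] 18.83316797824405 [[-1.2e-03 -3.6e-03  1.0e+00]
 [ 1.0e-04  1.0e+00  3.6e-03]
 [-1.0e+00  1.0e-04 -1.2e-03]]
```

View pics/w_grip.png

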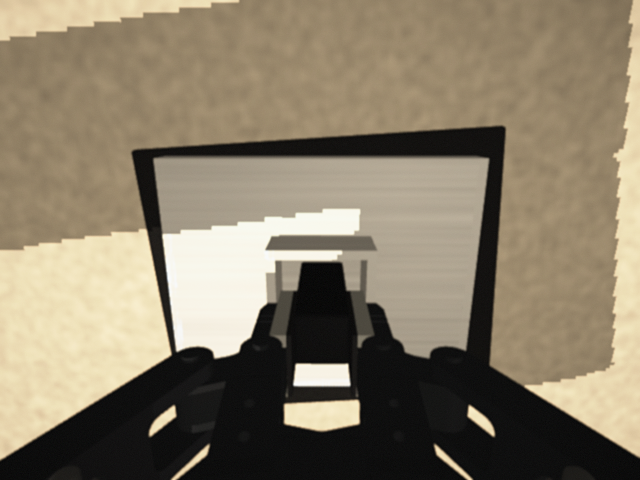

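Gripped: the opening is about 20 mm and the knob sits centred between the pads. Now the lift.

>>> step_arm --pt "-0.004 0 0 0" --pt "-0.012 0 0 0" --pt "-0.025 0 0 0" --pt "-0.045 0 0 0" --pt "-0.065 0 0 0" --pt "-0.085 0 0 0" --pt "-0.1 0 0 0" --pt "-0.1 0 0 0"

```text
t: 6.05
tcp_pos: [0.459, 0.1987, 0.1548]
tool_rot: [-0.001, 0.705, 0.002, 0.709]
force: [2.1, 0.3, -4.7]
finger_gap: 0.223
```

```bash
python3 - <<'E'
from h import *
s,p,r=tool(); print(p,s['force'],s['finger_gap']*85, r.round(4))
wsnap('w_lift'); cv2.imwrite('pics/sc1.png',optics.snapshot('scene')[120:300,200:440,::-1].repeat(3,0).repeat(3,1))
E
```

```text
[0.45903656 0.19866832 0.15480176] [ 2.14965173  0.27312161 -4.66674073] 18.978025703613728 [[ 0.0046 -0.0038  1.    ]
 [ 0.0012  1.      0.0038]
 [-1.      0.0012  0.0046]]
```

View pics/w_lift.png

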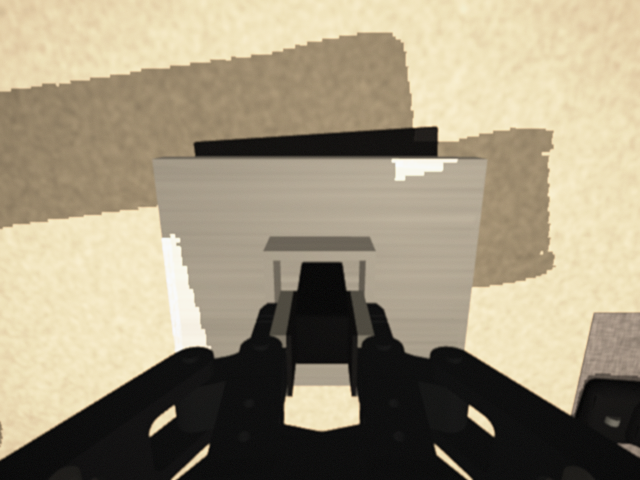

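View pics/sc1.png

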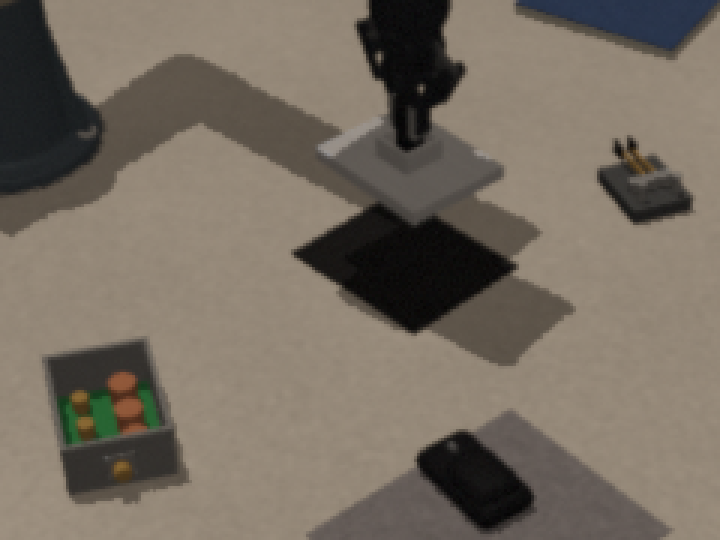

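The lids are lifted nested and level. The plate's far corners are at (155,158) and (487,158), with the collar's top edge at x 265–375 as before the lift. Next I compute the lid-in-hand offset and the shift to the box, using the same camera for both.

```bash
python3 - <<'E'
from h import *
import pickle
# camera in tool frame is fixed: average over saved? use current noise-free-ish relation
s,p,r=tool(); c=optics.camera_params('wrist')
o=r.T@(c['origin']-p); Rc=r.T@R.from_quat(c['attitude']).as_matrix(); K=c['mtx']
print(o)
def t(u,v,x):
    d=Rc@np.linalg.solve(K,[u,v,1.]); return o+d*(x-o[0])/d[0]
for x in(.028,.0295,.031):
    a,b=t(155,158,x),t(487,158,x); print(x,a,b,'w',np.linalg.norm(a-b),'mid y-58',(a+b)[1]/2-.058,'z',(a+b)[2]/2)
# box measured in tool frame at w_box pose
print('lid yaw in tool deg', np.degrees(np.arctan2(a[1]-b[1],b[2]-a[2])))
yaw=-24.28
print(p,np.arctan2(r[1,2],r[0,2])-np.radians(yaw)); print(delta([.4807,-.1767,p[2]]))
E
```

```text
[-0.14320777  0.07360462 -0.00032118]
0.028 [ 0.028       0.05925514 -0.07209091] [0.028      0.05929427 0.07122362] w 0.1433145347096061 mid y-58 0.0012747033437927116 z -0.00043364446972447845
0.0295 [ 0.0295      0.05912942 -0.0727197 ] [0.0295     0.05916889 0.07185044] w 0.14457015410447274 mid y-58 0.0011491548303470892 z -0.00043462981039230075
0.031 [ 0.031      0.0590037 -0.0733485] [0.031      0.05904352 0.07247727] w 0.1458257734993394 mid y-58 0.0010236063169014667 z -0.0004356151510601161
lid yaw in tool deg -0.01564502718693707
[0.45723013 0.19824326 0.15218396] 0.42732225453801864
[-1.13025223e-04 -3.75024339e-01  2.21363039e-02]
```

>>> step_arm --pt "0 -0.015 0.001 0.03" --pt "0 -0.04 0.003 0.07" --pt "0 -0.075 0.005 0.11" --pt "0 -0.11 0.007 0.15" --pt "0 -0.145 0.009 0.19" --pt "0 -0.18 0.011 0.23" --pt "0 -0.215 0.013 0.27" --pt "0 -0.24 0.015 0.3"

```text
t: 6.82
tcp_pos: [0.4722, -0.0442, 0.1506]
tool_rot: [0.105, 0.7, -0.106, 0.698]
force: [0.8, -0.3, -4.9]
finger_gap: 0.221
```

```bash
python3 - <<'E'
from h import *
s,p,r=tool(); print(p,s['finger_gap']*85,np.arctan2(r[1,2],r[0,2])-np.radians(-24.28),r[2].round(4)); print(delta([.4802,-.1777,p[2]]))
E
```

```text
[ 0.47216787 -0.04419272  0.15064576] 18.804356389308722 0.12421718285478106 [-1.0e+00 -6.0e-04 -3.4e-03]
[-8.60706662e-05 -1.25192039e-01  4.70707339e-02]
```

>>> step_arm --pt "0 -0.03 0.008 0.03" --pt "0 -0.06 0.017 0.06" --pt "0 -0.095 0.026 0.09" --pt "0 -0.13 0.036 0.12" --pt "0 -0.165 0.044 0.124" --pt "0 -0.19 0.047 0.124" --pt "0 -0.195 0.047 0.124" --pt "0 -0.195 0.047 0.124"

```text
t: 7.48
tcp_pos: [0.4584, -0.2458, 0.149]
tool_rot: [0.15, 0.693, -0.15, 0.689]
force: [0.3, 0.4, -4.3]
finger_gap: 0.222
```

>>> step_arm --pt "0 0 0 0" --pt "0 0 0 0"

```text
t: 7.65
tcp_pos: [0.4573, -0.244, 0.1478]
tool_rot: [0.151, 0.694, -0.149, 0.688]
force: [-0.2, 0.4, -4.7]
finger_gap: 0.22
```

```bash
python3 - <<'E'
from h import *
s,p,r=tool(); print(p,s['finger_gap']*85,np.arctan2(r[1,2],r[0,2])-np.radians(-24.28),r[2].round(4)); print(delta([.4802,-.1777,p[2]]))
wsnap('w_over')
s,p,r=tool(); print(p,s['finger_gap']*85,np.arctan2(r[1,2],r[0,2])-np.radians(-24.28),r[2].round(4)); print(delta([.4802,-.1777,p[2]]))
E
```

```text
[ 0.45726962 -0.24403083  0.14776052] 18.72068654227303 -0.002810879898013874 [-1.      0.001  -0.0098]
[ 0.00013341  0.06987426 -0.00656898]
[ 0.45765874 -0.24395029  0.1481167 ] 18.722201737535727 -0.0021634514916105685 [-1.0e+00  8.0e-04 -8.9e-03]
[ 0.00011543  0.06964441 -0.00684487]
```

View pics/w_over.png

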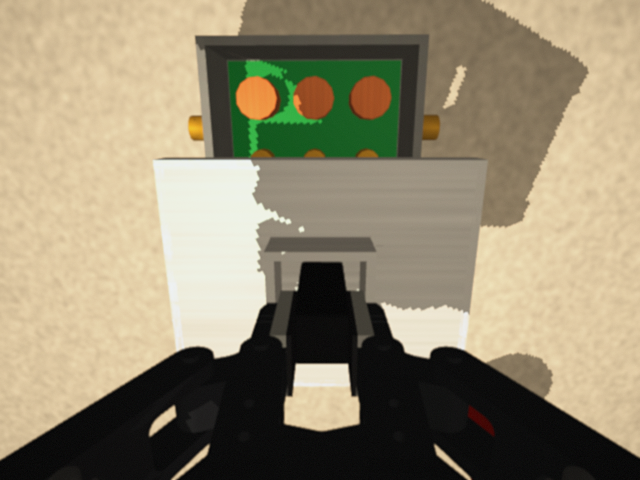

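```bash
python3 - <<'E'
import cv2
im=cv2.imread('pics/w_over.png')
cv2.imwrite('pics/w_overc.png',cv2.resize(im[20:170,185:445],None,fx=3,fy=3,interpolation=cv2.INTER_CUBIC))
cv2.imwrite('pics/w_overd.png',cv2.resize(im[145:180,140:500],None,fx=2.2,fy=6,interpolation=cv2.INTER_CUBIC))
E
```

```text
(no output)
```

View pics/w_overc.png

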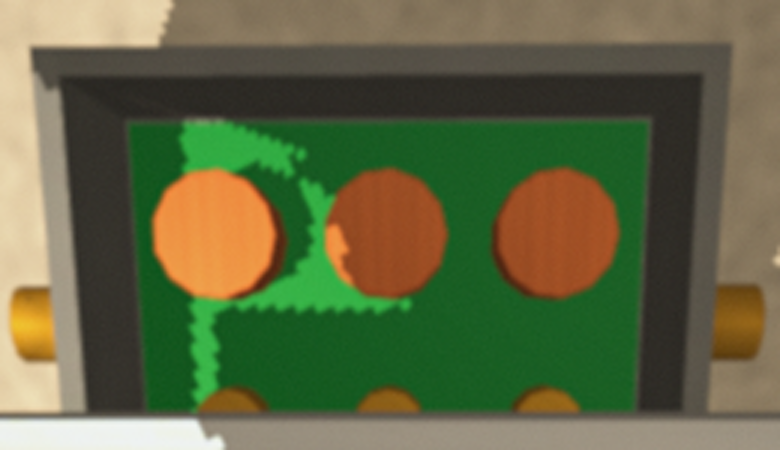

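View pics/w_overd.png

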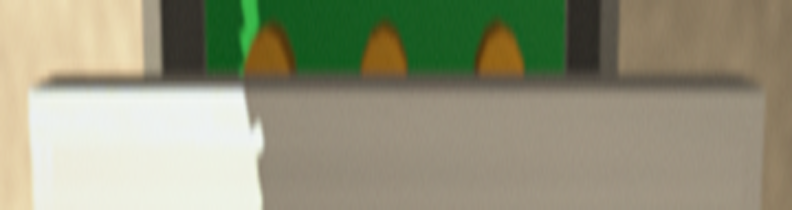

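```bash
cat > m.py <<'E'
from h import *
import pickle
par=pickle.load(open('pics/w_over.pkl','rb'))
f=lambda P,x,y,k:[((a+.5)/k[0]-.5+x,(b+.5)/k[1]-.5+y) for a,b in P]
def ctr(W,h):
    d=W[1]-W[0]; L=np.linalg.norm(d[:2]); d=d[:2]/L; n=np.array([d[1],-d[0]]) # toward -y
    return W[:,:2].mean(0)+n*h, L, np.degrees(np.arctan2(d[1],d[0]))
for P,h in(([(62,77),(703,72)],.044),([(31,48),(732,43)],.049)):
    print('box',ctr(px2w(f(P,185,20,(3,3)),.055,par=par),h))
Rm=R.from_quat(par['attitude']).as_matrix()
s,p,r=tool(); print('tcp',p, 'camtcp', r.T@(par['origin']-p))
z=par['origin'][2]-.1432-.0295
for dz in(-.0015,0,.0015):
    print('lid',ctr(px2w([(155,159),(487.3,159)],z+dz,par=par),.058))
E
python3 m.py
```

```text
box (array([ 0.48083806, -0.17662565]), np.float64(0.11762357631063267), np.float64(-24.1139669652236))
box (array([ 0.48058199, -0.17673022]), np.float64(0.12781268440473323), np.float64(-24.161617400168794))
tcp [ 0.45765874 -0.24395029  0.1481167 ] camtcp [-0.14288342  0.07312473 -0.00083822]
lid (array([ 0.45637189, -0.24312401]), np.float64(0.1460567396255956), np.float64(-24.383277622990644))
lid (array([ 0.45643996, -0.24301503]), np.float64(0.1447990753923098), np.float64(-24.383277622990633))
lid (array([ 0.45650803, -0.24290604]), np.float64(0.14354141115902397), np.float64(-24.383277622990626))
```

>>> step_arm --pt "0 0.015 -0.001 -0.004" --pt "0 0.035 -0.0025 -0.004" --pt "0 0.055 -0.004 -0.004" --pt "0 0.067 -0.005 -0.004" --pt "0 0.0705 -0.0051 -0.004" --pt "0 0.0705 -0.0051 -0.004" --pt "0 0.0705 -0.0051 -0.004" --pt "0 0.0705 -0.0051 -0.004"

```text
t: 8.37
tcp_pos: [0.4822, -0.1783, 0.1483]
tool_rot: [0.149, 0.694, -0.147, 0.689]
force: [1.0, -0.2, -4.2]
finger_gap: 0.225
```

```bash
python3 - <<'E'
from h import *
import pickle
s,p,r=tool(); print(p,s['force'],s['finger_gap']*85,r.round(4))
s0=pickle.load(open('pics/w_over.pkl','rb'))
wsnap('w_abv'); c=pickle.load(open('pics/w_abv.pkl','rb'))
print('cam moved',c['origin']-s0['origin'],'want .0243 .0664')
s,p,r=tool(); print(p,r[2],np.degrees(np.arctan2(r[1,2],r[0,2])))
E
```

```text
[ 0.48220728 -0.17830936  0.14828346] [ 1.00215873 -0.2294546  -4.20730592] 19.13824155916596 [[-7.500e-03  4.096e-01  9.122e-01]
 [ 3.700e-03  9.123e-01 -4.096e-01]
 [-1.000e+00  3.000e-04 -8.400e-03]]
cam moved [0.02449524 0.06602111 0.00046878] want .0243 .0664
[ 0.4821563  -0.17846654  0.14828037] [-9.99964675e-01  4.18418067e-04 -8.39491628e-03] -24.2111247924093
```

View pics/w_abv.png

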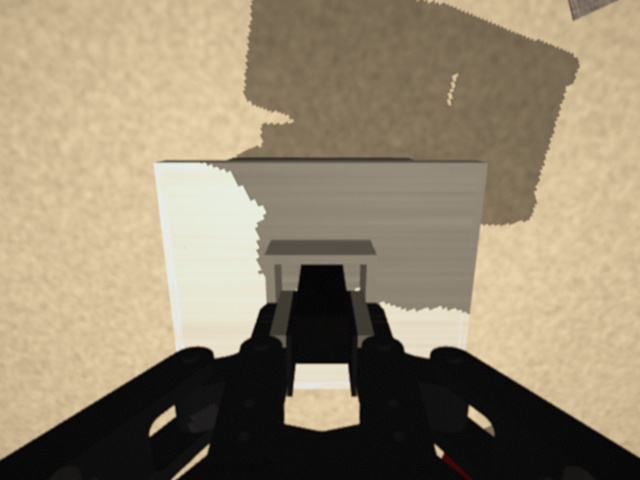

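```bash
python3 - <<'E'
import cv2,numpy as np
a=[cv2.resize(cv2.imread(f'pics/{n}.png')[225:400,255:385],None,fx=3,fy=3) for n in('w_over','w_abv')]
cv2.imwrite('pics/cmp.png',np.hstack(a))
E
```

```text
(no output)
```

View pics/cmp.png

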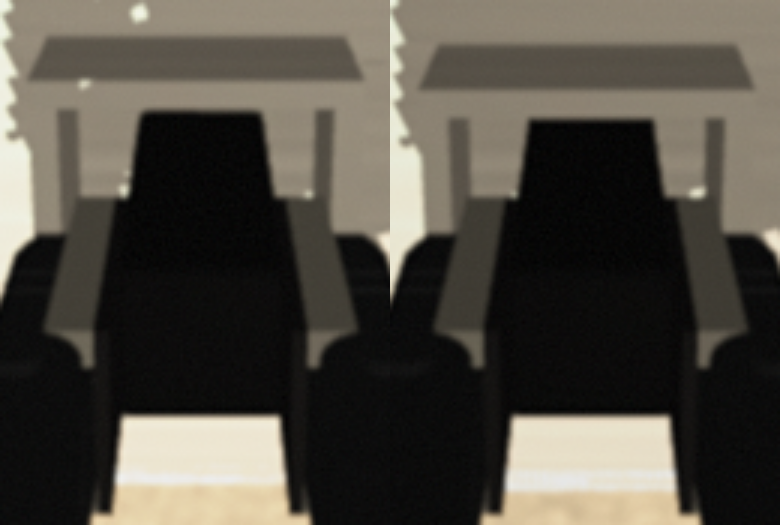

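The knob hasn't moved in the hand. Only the outer lid slid about 1 mm, within its play. The box's far edge shows centred at x 230–412. Now lowering.

>>> step_arm --pt "0.006 0 0 0" --pt "0.014 0 0 0" --pt "0.022 0 0 0" --pt "0.03 0 0 0" --pt "0.036 0.0002 0 0" --pt "0.04 0.0003 0 0" --pt "0.04 0.0003 0 0" --pt "0.04 0.0003 0 0"

```text
t: 9.08
tcp_pos: [0.4819, -0.178, 0.1079]
tool_rot: [0.149, 0.694, -0.147, 0.688]
force: [-0.1, -0.1, -4.0]
finger_gap: 0.219
```

```bash
python3 - <<'E'
from h import *
import pickle
s0=pickle.load(open('pics/w_over.pkl','rb'))
wsnap('w_low'); c=pickle.load(open('pics/w_low.pkl','rb'))
print('cam moved',c['origin']-s0['origin'],'want .0243 .0664')
for i in range(3):
    s,p,r=tool(); print(p,s['force'],s['finger_gap']*85,r[:,0],np.degrees(np.arctan2(r[1,2],r[0,2])))
    optics.snapshot('wrist')
E
```

```text
cam moved [ 0.02426523  0.06630607 -0.03994502] want .0243 .0664
[ 0.48211508 -0.17809549  0.10822138] [-0.32019308  0.10473971 -4.21716514] 18.701757666572142 [-0.00742074  0.00376208 -0.99996539] -24.205148197408505
[ 0.48226061 -0.17817413  0.10846778] [-0.23669993  0.57819165 -4.62096785] 18.517142440751496 [-0.00692866  0.00346087 -0.99997001] -24.20938069803793
[ 0.48232507 -0.17822619  0.10860327] [-1.06129094  0.15946757 -3.90485747] 18.782035602989044 [-0.00671126  0.00328788 -0.99997207] -24.20466580592256
```

View pics/w_low.png

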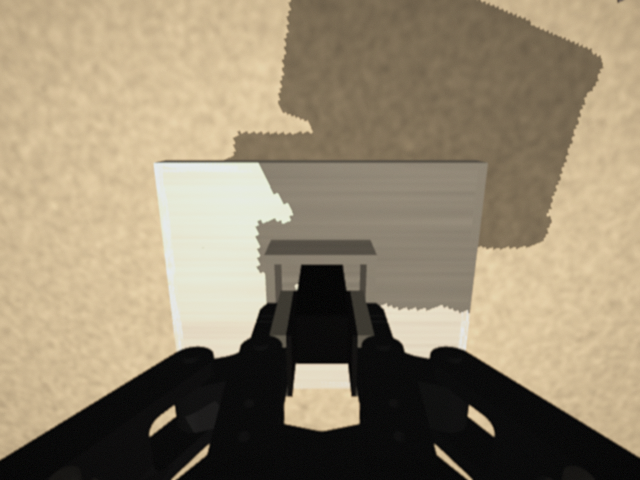

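>>> step_arm --pt "0.002 0 0 0" --pt "0.004 0 0 0" --pt "0.006 0 0 0" --pt "0.008 0 0 0" --pt "0.01 0 0 0" --pt "0.01 0 0 0"

```text
t: 9.78
tcp_pos: [0.4819, -0.178, 0.0982]
tool_rot: [0.149, 0.694, -0.148, 0.688]
force: [-0.8, -0.3, -4.5]
finger_gap: 0.223
```

No contact force, so the block (about 4 mm in) has entered the mouth freely. Continuing.

>>> step_arm --pt "0.0015 0 0 0" --pt "0.003 0 0 0" --pt "0.004 0 0 0" --pt "0.004 0 0 0"

```text
t: 10.12
tcp_pos: [0.4818, -0.1779, 0.0939]
tool_rot: [0.149, 0.694, -0.147, 0.688]
force: [-0.3, 0.0, -4.5]
finger_gap: 0.224
```

>>> step_arm --pt "0.001 0 0 0" --pt "0.002 0 0 0" --pt "0.002 0 0 0"

```text
t: 10.37
tcp_pos: [0.4817, -0.1779, 0.0931]
tool_rot: [0.149, 0.694, -0.148, 0.689]
force: [-3.5, 2.0, 4.6]
finger_gap: 0.221
```

>>> step_arm --pt "0.0005 0 0 0" --pt "0.001 0 0 0" --pt "0.001 0 0 0"

```text
t: 10.62
tcp_pos: [0.4817, -0.1779, 0.093]
tool_rot: [0.149, 0.694, -0.148, 0.689]
force: [-3.4, 2.4, 6.7]
finger_gap: 0.219
```

```bash
python3 - <<'E'
from h import *
s,p,r=tool(); print(p,s['force'],r.round(4))
cv2.imwrite('pics/sc2.png',optics.snapshot('scene')[200:320,180:340,::-1].repeat(5,0).repeat(5,1))
E
```

```text
[ 0.48167755 -0.17786381  0.0929923 ] [-3.39397043  2.36289878  6.69691364] [[-7.000e-03  4.098e-01  9.121e-01]
 [ 3.200e-03  9.122e-01 -4.098e-01]
 [-1.000e+00  1.000e-04 -7.700e-03]]
```

View pics/sc2.png

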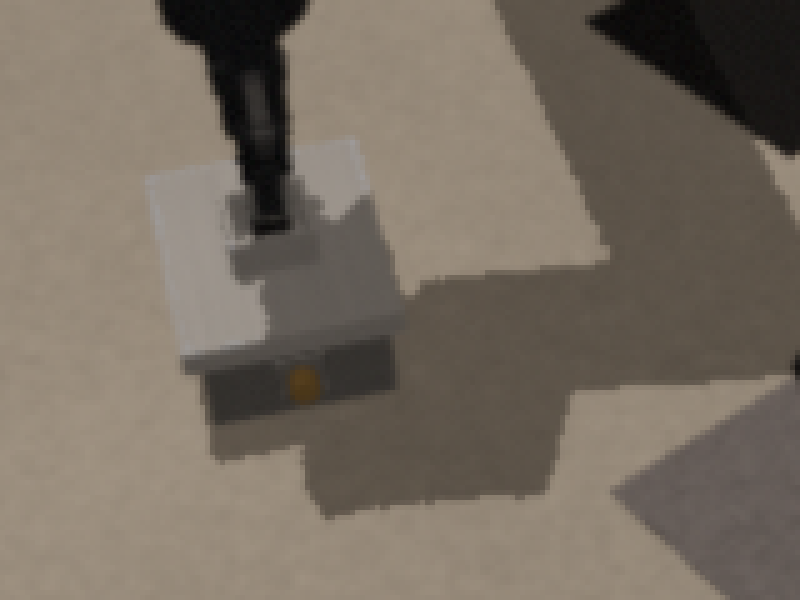

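The scene view shows the lid flat on the box and the skirt even around the rim. Contact is about 11 N at the expected height, so I'll release.

>>> step_arm --pt "0 0 0 0" --pt "0 0 0 0" --pt "0 0 0 0" --pt "0 0 0 0" --pt "0 0 0 0" --pt "0 0 0 0" --pt "0 0 0 0" --pt "0 0 0 0" --jaw 0.085

```text
t: 11.33
tcp_pos: [0.4816, -0.1778, 0.0929]
tool_rot: [0.149, 0.694, -0.148, 0.689]
force: [-0.6, -0.1, 0.7]
finger_gap: 0.995
```

```bash
python3 - <<'E'
from h import *
s,p,r=tool(); print(p,s['force'],s['finger_gap'],r.round(4)); wsnap('w_rel')
E
```

```text
[ 0.48164067 -0.17784771  0.09289772] [-0.61311271 -0.11435293  0.67082354] 0.9947163079203095 [[-7.100e-03  4.099e-01  9.121e-01]
 [ 3.300e-03  9.122e-01 -4.098e-01]
 [-1.000e+00  1.000e-04 -7.800e-03]]
```

View pics/w_rel.png

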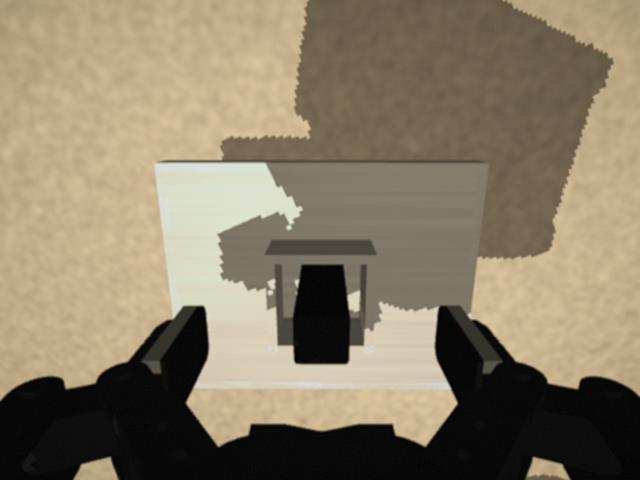

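```bash
python3 - <<'E'
import cv2
im=cv2.imread('pics/w_rel.png')
cv2.imwrite('pics/w_relc.png',cv2.resize(im[230:400,240:400],None,fx=3.5,fy=3.5,interpolation=cv2.INTER_CUBIC))
from h import *
import pickle
par=pickle.load(open('pics/w_rel.pkl','rb'))
for z in(.062,.063,.064): print(rect(px2w([(155,162),(488,162),(460,387),(183,387)],z,par=par)))
# predicted knob top corners if seated & centred
a=np.radians(-24.2);ex=np.array([np.cos(a),np.sin(a)]);ey=np.array([-ex[1],ex[0]]);c=np.array([.4807,-.1767])
for h,z in((.01,.115),(.023,.085),(.019,.085)):
    P=[[*(c+h*(i*ex+j*ey)),z] for i,j in((-1,1),(1,1),(1,-1),(-1,-1))]
    q=w2px(P,par=par); print(h,z,q.round(1).tolist(), ((q-[240,230])*3.5).round(0).tolist())
E
```

```text
(array([ 0.48031938, -0.17850421]), array([0.14661539, 0.11619417, 0.14567996, 0.11688281]), np.float64(155.99263487247816))
(array([ 0.48050198, -0.1781171 ]), array([0.14577334, 0.11552684, 0.14484328, 0.11621152]), np.float64(155.99263487247816))
(array([ 0.48068457, -0.17772999]), array([0.14493129, 0.1148595 , 0.14400659, 0.11554023]), np.float64(155.99263487247816))
0.01 0.115 [[289.6, 313.6], [347.8, 313.8], [346.7, 364.2], [290.9, 364.0]] [[174.0, 293.0], [377.0, 293.0], [373.0, 470.0], [178.0, 469.0]]
0.023 0.085 [[263.4, 250.4], [376.0, 250.7], [371.8, 349.7], [267.8, 349.2]] [[82.0, 71.0], [476.0, 72.0], [461.0, 419.0], [97.0, 417.0]]
0.019 0.085 [[273.5, 259.7], [365.9, 259.9], [363.0, 341.6], [276.5, 341.3]] [[117.0, 104.0], [441.0, 105.0], [431.0, 391.0], [128.0, 389.0]]
```

View pics/w_relc.png

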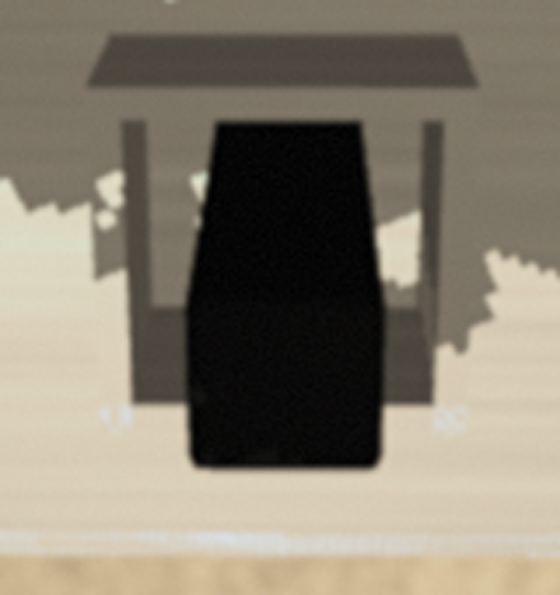

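The knob's top face matches the predicted seated position to about 1 mm and the height agrees. The collar has slid about 2 mm within its play and is centred between the jaws to 0.3 mm. I'll lower the open jaws around it.

>>> step_arm --pt "0.004 0 0 0" --pt "0.01 0 0 0" --pt "0.016 0 0 0" --pt "0.022 0 0 0" --pt "0.026 0 0 0" --pt "0.026 0 0 0" --pt "0.026 0 0 0"

```text
t: 11.97
tcp_pos: [0.4812, -0.1776, 0.0664]
tool_rot: [0.149, 0.694, -0.147, 0.688]
force: [0.4, 0.9, -0.0]
finger_gap: 0.997
```

>>> step_arm --pt "0 0 0 0" --pt "0 0 0 0" --pt "0 0 0 0" --pt "0 0 0 0" --pt "0 0 0 0" --pt "0 0 0 0" --pt "0 0 0 0" --jaw 0.036 --grip_force 50

```text
t: 12.55
tcp_pos: [0.4814, -0.1777, 0.0669]
tool_rot: [0.149, 0.694, -0.148, 0.689]
force: [0.1, 0.3, 5.3]
finger_gap: 0.525
```

```bash
python3 - <<'E'
from h import *
s,p,r=tool(); print(p,s['force'],s['finger_gap']*85.4,r.round(4)); wsnap('w_col')
E
```

```text
[ 0.48138767 -0.17769684  0.06691151] [0.10948594 0.31525458 5.30651392] 44.81185343416658 [[-7.500e-03  4.098e-01  9.121e-01]
 [ 3.500e-03  9.122e-01 -4.098e-01]
 [-1.000e+00  2.000e-04 -8.200e-03]]
```

View pics/w_col.png

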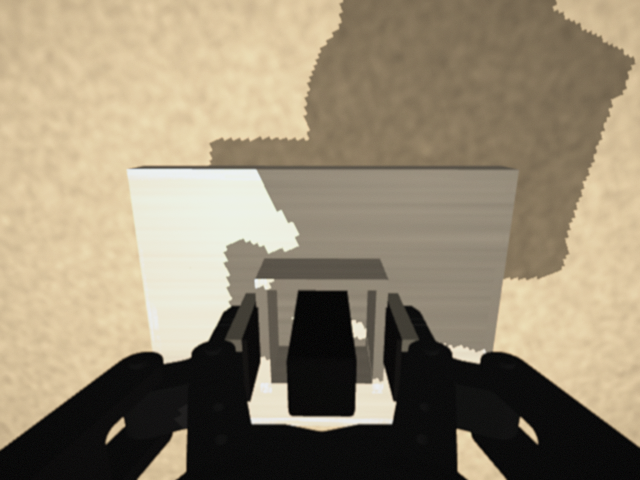

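The collar is held on both sides (about 45 mm opening) with the knob clear between the pads. Lifting slowly at first, easing 1 mm back towards the centre of the play.

>>> step_arm --pt "-0.001 0 0 0" --pt "-0.003 0.0008 0 0" --pt "-0.006 0.001 0 0" --pt "-0.009 0.001 0 0" --pt "-0.012 0.001 -0.0001 0" --pt "-0.015 0.001 -0.0001 0" --pt "-0.018 0.001 -0.0001 0" --pt "-0.02 0.001 -0.0001 0"

```text
t: 13.27
tcp_pos: [0.482, -0.1769, 0.0874]
tool_rot: [0.149, 0.694, -0.148, 0.689]
force: [-0.1, 0.2, -2.2]
finger_gap: 0.522
```

```bash
python3 - <<'E'
from h import *
s,p,r=tool(); print(p,s['force'],s['finger_gap']*85.4,r[2].round(4)); wsnap('w_up1')
cv2.imwrite('pics/sc3.png',optics.snapshot('scene')[180:300,180:340,::-1].repeat(5,0).repeat(5,1))
E
```

```text
[ 0.48200318 -0.17691593  0.08738985] [-0.06867729  0.20624113 -2.20464175] 44.55894957071057 [-1.0e+00  1.0e-04 -7.7e-03]
```

View pics/w_up1.png

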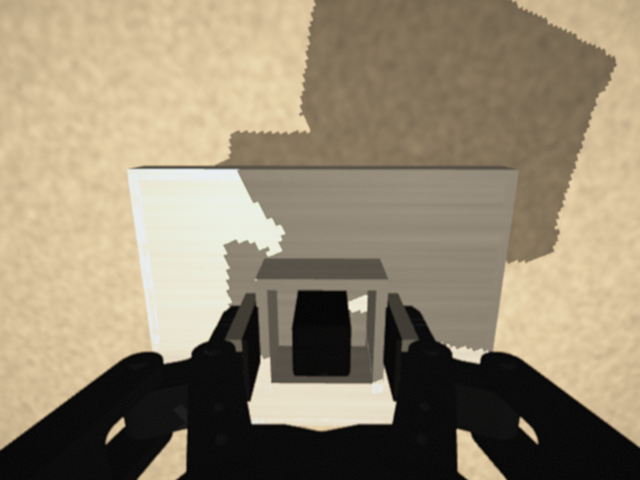

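View pics/sc3.png

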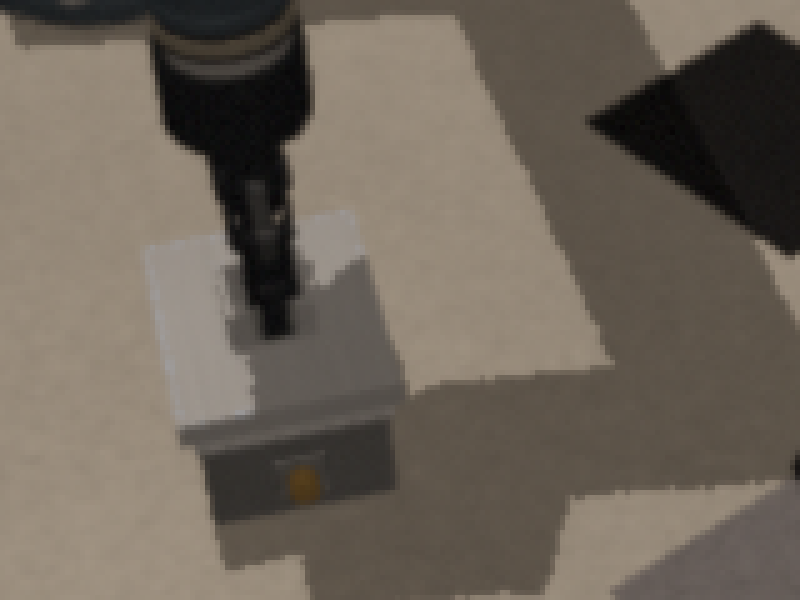

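The wrist force is −2.2 N against −4.5 N for the pair, so one lid is up. The knob has dropped relative to the collar, and the inner lid's edge shows resting on the box. I'll raise the outer lid the remaining 6 cm.

>>> step_arm --pt "-0.006 0 0 0" --pt "-0.016 0 -0.0001 0" --pt "-0.028 0 -0.0002 0" --pt "-0.04 0 -0.0003 0" --pt "-0.05 0 -0.0004 0" --pt "-0.058 0 -0.0005 0" --pt "-0.06 0 -0.0005 0" --pt "-0.06 0 -0.0005 0"

```text
t: 14.03
tcp_pos: [0.4825, -0.1772, 0.1483]
tool_rot: [0.148, 0.693, -0.148, 0.69]
force: [-0.0, 0.5, -2.1]
finger_gap: 0.527
```

>>> step_arm --pt "0 0 0 0" --pt "0 0 0 0" --pt "0 0 0 0"

```text
t: 14.28
tcp_pos: [0.4821, -0.177, 0.1477]
tool_rot: [0.149, 0.694, -0.148, 0.689]
force: [-0.1, -1.0, -2.0]
finger_gap: 0.522
```

```bash
python3 - <<'E'
from h import *
s,p,r=tool(); print(p,s['force'],s['finger_gap']*85.4,r[2].round(4)); wsnap('w_up2')
im=optics.snapshot('scene')[:,:,::-1]; cv2.imwrite('pics/sc4f.png',im)
cv2.imwrite('pics/sc4.png',im[160:280,180:340].repeat(5,0).repeat(5,1))
cv2.imwrite('pics/top4.png',optics.snapshot('top')[:,:,::-1])
print(telemetry.sense()['tcp_pos'],abs(telemetry.sense()['qd']).max())
E
```

```text
[ 0.48208863 -0.17697029  0.14774573] [-0.07060247 -0.9556104  -2.02602051] 44.59374939277856 [-1.     -0.     -0.0067]
[ 0.48222326 -0.17708313  0.14783819] 0.0028666268998623276
```

View pics/w_up2.png

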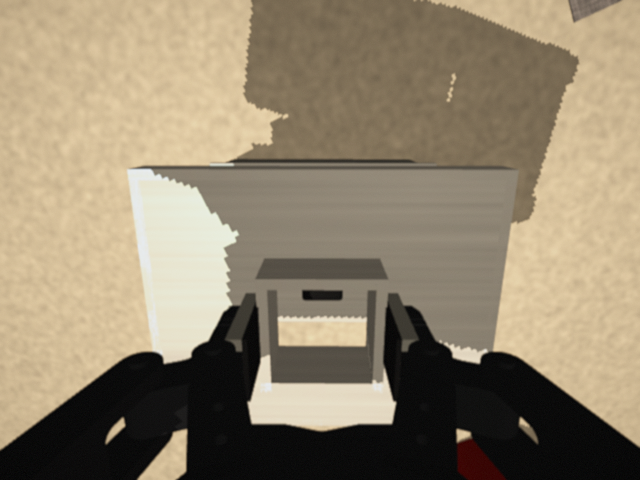

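View pics/sc4.png

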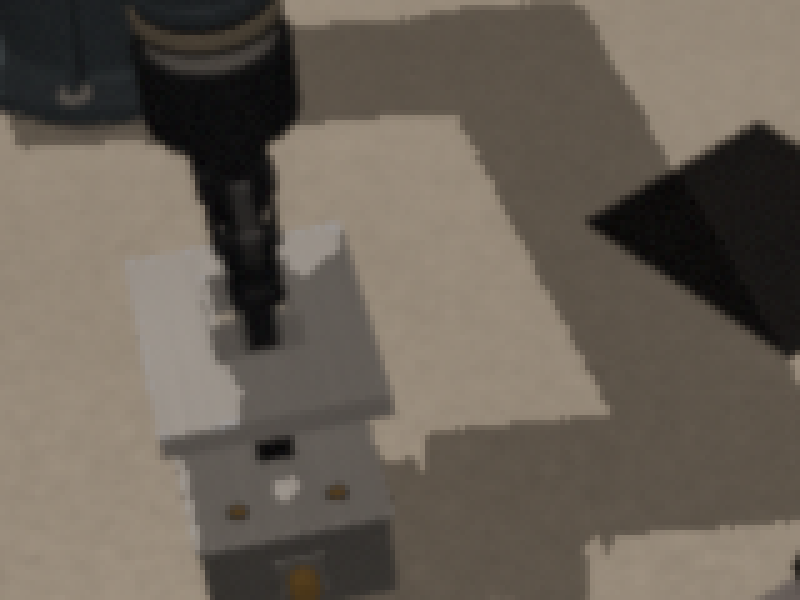

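View pics/top4.png

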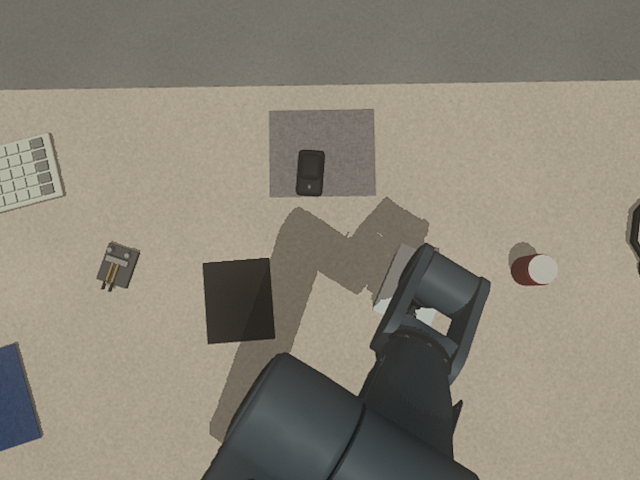

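The outer lid is held level about 81 mm up. The inner lid sits flat and square on the box with its trimmers exposed, and the mouse, key and can are at their original pixels. I'll hand the job in.

```bash
python3 -c "
from station import manip; print(manip.sign_off())"
```

```text
the job is handed in; nothing more can be done
None
```

I seated the nested lids on the filter box and let go, then lifted the outer lid alone by its collar. I handed the job in with it still held above the box, at about 14.5 s on the robot clock. The sign-off reports no verdict.

**Placing the pair:** I gripped the knob at about 60 N. Before lowering, the wrist camera put the lid within about 0.4 mm of the box centre. Contact came at about 11 N, at the expected seated height. After release, the wrist picture showed the knob about 1 mm from its predicted seated spot, at the expected height.

**Last checks:**
- **Outer lid:** it is about 81 mm above its seated height, with about 2 N on the wrist (one lid) and the tool tilted 7 mrad.
- **Inner lid:** it looks flat and square on the box, with its trimmers exposed.
- **Bystanders:** the mouse, key and can are unmoved in the top view.

**Small disagreements:**
- The outer lid slid about 1–2 mm within its play while being carried.
- The tool tilt drifted to 7–10 mrad.
- Position readings scattered by about 1 mm.

All are well inside the limits.

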